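Lock the spindle and find the socket that fits its nut

TASK

First press the red spindle-lock plunger on the bearing housing fully down. Then find out which of the two dark hexagonal sockets fits the chrome nut by trying them on it: stand one that does not fit back upright on the counter, and push the one that fits all the way down over the nut. Finish while still gripping that socket in place on the nut, and leave the other things on the counter undisturbed.

Things in the scene. Friction and masses are not known exactly. Their poses are not given: they have to be found in the camera images.
- hub: Spindle bearing housing, bolted down: grey block 110 mm (x) by 170 mm (y) by 30 mm high. On it, 25 mm to +y of its centre, an aluminium boss (94 mm diameter, top 42 mm above the counter), a brass washer (48 mm diameter, 3 mm) and the chrome nut; 58 mm to -y of its centre the lock plunger in a dark collar. Origin at the centre of its underside.
- nut_seat (a point): On the nut's axis at the washer's top, 45 mm above the counter: the rim of a fully seated socket rests here. The nut is fixed: 24 mm across flats, 14 mm high, top 3.5 mm chamfered to 20.5 mm across; a 10 mm stud stands 4 mm above it. z up; x square to one pair of its flats (flats face 0, 60, 120.. degrees from x).
- lock_top (a point): Centre of the top face of the red spindle-lock plunger (24 mm diameter); moves with it. About 50 mm above the counter when up, 42 mm when fully down. Its fixed collar is 34 mm across and 38 mm high.
- lock (a joint): How far the lock plunger is pressed, in m: 0 fully up, 0.008 fully down (a hard stop). It moves against about 5 N of friction and stays where it is left; it starts 0 to 3 mm down.
- socket_a_grip (a point): Grip point of socket_a: on its axis, 36 mm above its lower rim, 24 mm below its top; grip from above across two opposite flats. socket_a is a dark steel hexagonal prism, 36 mm across flats (side faces 21 mm wide), 60 mm tall, 0.25 kg, loose, standing upright, a small square recess on top. z up its axis; x square to one pair of outer flats (flats face 0, 60, 120.. degrees from x).
- socket_b_grip (a point): Grip point of socket_b: on its axis, 36 mm above its lower rim, 24 mm below its top; grip from above across two opposite flats. socket_b is a dark steel hexagonal prism, 36 mm across flats (side faces 21 mm wide), 60 mm tall, 0.25 kg, loose, standing upright, a small square recess on top. z up its axis; x square to one pair of outer flats (flats face 0, 60, 120.. degrees from x).
- socket_a: socket_a itself; origin at the centre of its lower rim. The hexagonal bore opens downward (hidden), is 26 mm deep, its flats parallel to the outer flats. The two sockets look alike: one's bore is 2 mm wider than the nut and passes over it, the other's is 5 mm narrower and stops on top of the nut, 14 mm too high; which is which is not told.
- socket_b: socket_b itself; origin at the centre of its lower rim. The hexagonal bore opens downward (hidden), is 26 mm deep, its flats parallel to the outer flats. The two sockets look alike: one's bore is 2 mm wider than the nut and passes over it, the other's is 5 mm narrower and stops on top of the nut, 14 mm too high; which is which is not told.
- swarf_jar: Bystander, fixed: glass swarf jar 90 mm across with a tin funnel over it, 110 mm across and 175 mm high in all, on a bracket to its +x. Origin at the centre of its underside.
- chip_bottle: Bystander: closed green glass bottle, 56 mm diameter, 130 mm tall, upright and loose. Origin at the centre of its underside, z up.
- suction_cup: Bystander: black rubber suction cup with a stem, 54 mm diameter, 32 mm tall, loose. Origin at the centre of its underside.
- tray_clip: Bystander: red anodised tool tray clip, 50 x 20 x 27 mm, loose. Origin at the centre of its underside.
- brush: Bystander: bench brush about 190 mm long lying on the counter, loose. Origin under its middle, x along its length.
There are look-alikes about, which are no part of the job. Leave any green look-alike of the socket_a alone. There is more than one size of the hub; the job needs the smaller.

How it is judged:
On the way, in this order (a step that is already met when the one before it is completed fails the run):
1. the red lock plunger is fully down (value of joint lock above 0.007 m), for 0.2 s.
2. a socket is fully down over the nut (((horizontal distance between socket_a_grip and nut_seat below 0.0035 m and z of socket_a_grip in the frame of nut_seat below 0.039 m and angle between socket_a_grip's own z axis and vertical below 0.08 rad) or (horizontal distance between socket_b_grip and nut_seat below 0.0035 m and z of socket_b_grip in the frame of nut_seat below 0.039 m and angle between socket_b_grip's own z axis and vertical below 0.08 rad))), for 0.2 s.
At the end, for the whole second after the job is handed in: Plunger at least 7 mm down; one socket over the nut, rim within 3 mm of the washer, within 3.5 mm of the axis, tilt under 0.08 rad, at rest, gripped by the fingers (over 3 N); the other released and upright (0.1 rad) on the counter (value of joint lock above 0.007 m and ((horizontal distance between socket_a_grip and nut_seat below 0.0035 m and z of socket_a_grip in the frame of nut_seat below 0.039 m and angle between socket_a_grip's own z axis and vertical below 0.08 rad and contact force between the fingers and socket_a above 3 N and height (world z) of socket_b_grip between 0.032 and 0.04 m and angle between socket_b_grip's own z axis and vertical below 0.1 rad and contact force between each of hub, the fingers and socket_b below 0.1 N and linear speed of each of socket_a, socket_b below 0.02 m/s) or (horizontal distance between socket_b_grip and nut_seat below 0.0035 m and z of socket_b_grip in the frame of nut_seat below 0.039 m and angle between socket_b_grip's own z axis and vertical below 0.08 rad and contact force between the fingers and socket_b above 3 N and height (world z) of socket_a_grip between 0.032 and 0.04 m and angle between socket_a_grip's own z axis and vertical below 0.1 rad and contact force between each of hub, the fingers and socket_a below 0.1 N and linear speed of each of socket_b, socket_a below 0.02 m/s))); the arm keeps its last pose, push and grip.
It fails at once if a socket touches the housing or nut before the lock plunger is fully down (value of joint lock below 0.007 m and contact force between any of socket_a, socket_b and hub above 0.5 N).
It fails at once if a bystander is shifted by more than 40 mm or the bottle is tipped (distance of any of chip_bottle, suction_cup, tray_clip, brush from where it was at the start of the episode above 0.04 m or angle between chip_bottle's own z axis and vertical above 0.5 rad).
It also fails if it takes over 64 s, if anything falls off the work surface, if the arm or the gripper's body presses on something with over 40 N, if the wrist force passes 120 N, or if a joint passes its speed limit or range.

ROBOT

A 7-joint arm with a two-finger parallel gripper is mounted at the origin on the work surface. World frame = base frame: x ahead of the robot, y to its left, z up, the work surface at z = 0. Lengths are in m, angles in rad, forces in N, time in s.
With the tool pointing down it reaches from about 0.4 to 0.85 m from the base axis. Payload 10.4 kg.
Tool frame: the origin (TCP) lies midway between the tips of the shut fingers; the grasp point (between the pads) lies manip.grip_depth behind it (manip.grip_depth is the distance from the TCP to the grasp point, in m); z points along the fingers, x is the direction in which the jaws open and shut, and the axes are right-handed (so a half turn about z gives the same grasp; the last joint's range is limited). The gripper opens to 85 mm and grips with 20 to 120 N. Pads are 22 mm wide; open, the fingers measure 114 mm over their backs; the gripper's body (76 mm by 85 mm) begins 54 mm behind the grasp point. The pads swing forward as they close: fully open they stand 13 mm farther back than shut.
Start: joints at [-0.023, 0.332, -0.065, 1.46, 0.022, 1.35, -0.088], TCP at [0.625, 0, 0.231] pointing down, gripper open.
Joint ranges: [-2.6, 2.6], [-0.5, 2.12], [-1.47, 1.34], [0.16, 2.42], [-1.27, 4.41], [0.06, 2.06], [-2.6, 2.6]. Speed limits (rad/s): [2.22, 2.22, 2.79, 2.79, 3.14, 3.14, 3.14].

INTERFACE

Orientations are given as a unit quaternion [x, y, z, w].
In Python, from workcell import manip gives the robot as it stands. The module is installed in compiled form; this text tells all that it offers.
- The arm moves only by the tool send_rows, never from a script. Its argument "steps" is a list of rows, each a list of 2 entries, a list of its own where there are three numbers: the shift along the tool's x, y, z in m, then the turn about the tool's z in rad. In form: [[[x, y, z], spin], ...]. A call has exactly 8 rows; each row is the pose to reach, as a shift and turn from the pose commanded when the call began, along the tool's axes at that moment; what a row does not reach only later rows make up. A row lasts 1/8 s, in which the tool goes at most 62.5 mm and 10.7 degrees, less where a joint would pass 70% of its speed; a pose out of reach is approached as far as the arm can. A call with a gripper value outside its range is refused whole. "hand" is the opening, from 0 (shut) to 1 (fully open), set as the call begins (left out, the last holds). The fingers move at their own pace and stop on an object; "force" is the grip in N (left out, the last holds). Time passes only in rows, so rows that repeat a pose let the fingers close, or fill a call up. It gives the time, the measured TCP pose, the force and the opening at its end, in the units of the state.
- manip.get_obs(): the state, without advancing time (a new reading comes with each control period).
- manip.camera(name): name is "scene" or "side" or "wrist"; returns (picture, depth): 480x640x3 uint8, red, green, blue; 480x640 float32, m along the optical axis (not along the pixel's ray), 0 where there is no reading.
- manip.camera_info(name): a dict with "intrinsics" (3x3 intrinsics, pixels), "pose" (4x4, takes a point from camera to world coordinates); the wrist camera has in their place "T_tool_cam" (4x4, takes a point from camera to tool coordinates, whose origin is the TCP and whose axes are the tool frame's). Camera axes: x right, y up, looking along -z (the intrinsics and any distortion apply to the point x, -y, -z); pixel columns grow to the right and rows downward; lengths in m; the calibration is good to about 2 mm. A picture is of the moment at which its call begins: read the wrist's pose just before it. camera_info takes no time and is no camera call.
- manip.hand_in(): hands the job in, once; it reports no verdict.
The state is a dict: "clock": time; "joint_pos": joint angles; "joint_velocities": joint speeds; "tau": joint torques, N m; "position": TCP position; "ee_rot": TCP orientation; "ft_force": force on the tool from outside, world axes, zero at the start; "torque": the same for the moment, N m; "grip_width": opening from 0.0 (shut) to 1.0 (fully open).
Only numpy, scipy, OpenCV 4.12 (cv2) and the standard library are available. Lean on these libraries where they do the work, as an engineer would, in place of code of your own. Each camera call takes 0.05 s, during which the arm holds its last target.

## Working session

There is one attempt and no reset: what is moved stays moved. The work goes in short steps, Python scripts to look and compute and a tool call to move; the robot and the scene stay as the last step left them, time stands still between calls to the robot, and variables do not carry over. Pictures are saved under pics/ and viewed, and the job is handed in when it is done.

Besides the shell and the picture viewer there is one more tool, called after "Call:" by a JSON object that holds its "op" and its "data". send_rows: Moves the arm, as the interface text tells. Its arguments: {"type":"object","properties":{"steps":{"type":"array"},"hand":{"type":"number"},"force":{"type":"number"}},"required":["steps"]}

```bash
mkdir -p pics; cat > h.py <<'E'
import numpy as np,cv2
from workcell import manip
from scipy.spatial.transform import Rotation as R
def shot(name,tag):
    o=manip.get_obs(); p,d=manip.camera(name); i=manip.camera_info(name)
    K=np.array(i['intrinsics'])
    if name=='wrist':
        T=np.eye(4);T[:3,:3]=R.from_quat(o['ee_rot']).as_matrix();T[:3,3]=o['position'];T=T@np.array(i['T_tool_cam'])
    else: T=np.array(i['pose'])
    cv2.imwrite(f'pics/{tag}.png',p[:,:,::-1]); np.savez(f'{tag}.npz',p=p,d=d,K=K,T=T)
    return p,d,K,T
def load(tag):
    z=np.load(f'{tag}.npz');return z['p'],z['d'],z['K'],z['T']
def pt(tag,u,v,z=None):
    p,d,K,T=load(tag)
    r=np.linalg.inv(K)@[u,v,1]; r=np.array([r[0],-r[1],-r[2]])
    if z is None: c=r*d[int(v),int(u)]; return (T@[*c,1])[:3]
    w=T[:3,:3]@r; return T[:3,3]+w*(z-T[2,3])/w[2]
def crop(tag,u0,v0,u1,v1,s,out):
    p=load(tag)[0][v0:v1,u0:u1,::-1]; cv2.imwrite(f'pics/{out}.png',cv2.resize(p,None,fx=s,fy=s,interpolation=cv2.INTER_CUBIC))
E
python3 - <<'E'
from h import *
o=manip.get_obs();print(o,manip.grip_depth)
for n in('scene','side','wrist'):
    p,d,K,T=shot(n,n+'0');print(n,K,T, manip.camera_info(n).keys())
E
```

```text
{'clock': 0.0, 'joint_pos': array([-0.02258027,  0.33287265, -0.06471192,  1.46093789,  0.02159247,
        1.34988573, -0.08848326]), 'joint_velocities': array([ 0.00013664,  0.00111854, -0.00029068, -0.00042476,  0.0018098 ,
       -0.00076133, -0.00010594]), 'tau': array([ 4.98105128e-04, -6.25449800e+01,  4.97091911e-02, -3.91610491e+01,
        1.63588714e-02,  9.83294769e-03, -6.01235030e-06]), 'position': array([ 6.24629944e-01, -7.63537634e-06,  2.30517106e-01]), 'ee_rot': array([ 9.99999752e-01,  1.37728072e-05, -7.03684469e-04,  2.67656260e-05]), 'ft_force': array([-0.06583941,  0.75387435, -0.32036163]), 'torque': array([0.00591539, 0.04096337, 0.03925093]), 'grip_width': 1.000826738391604} 0.0187
scene [[456.79685061   0.         319.0369981 ]
 [  0.         456.79685061 238.83774855]
 [  0.           0.           1.        ]] [[-0.39982596 -0.77952259  0.48216567  0.9651106 ]
 [ 0.91648047 -0.33182255  0.22351138  0.2146794 ]
 [-0.01423873  0.53126108  0.8470885   0.8797573 ]
 [ 0.          0.          0.          1.        ]] dict_keys(['intrinsics', 'pose'])
side [[619.93606769   0.         328.32817849]
 [  0.         619.93606769 231.04458904]
 [  0.           0.           1.        ]] [[ 0.991427    0.07442256 -0.10739547  0.3802764 ]
 [-0.12925227  0.67901055 -0.72266072 -0.9390218 ]
 [ 0.0191404   0.73034646  0.68280868  0.95887338]
 [ 0.          0.          0.          1.        ]] dict_keys(['intrinsics', 'pose'])
wrist [[384.63256365   0.         317.39412707]
 [  0.         384.63256365 239.37162699]
 [  0.           0.           1.        ]] [[ 9.99999340e-01 -9.17880749e-05  1.14505403e-03  6.24158972e-01]
 [-2.35150610e-04  9.59337091e-01  2.82262803e-01  7.21170175e-02]
 [-1.12440116e-03 -2.82262886e-01  9.59336437e-01  3.73129540e-01]
 [ 0.00000000e+00  0.00000000e+00  0.00000000e+00  1.00000000e+00]] dict_keys(['intrinsics', 'T_tool_cam'])
```

View pics/scene0.png

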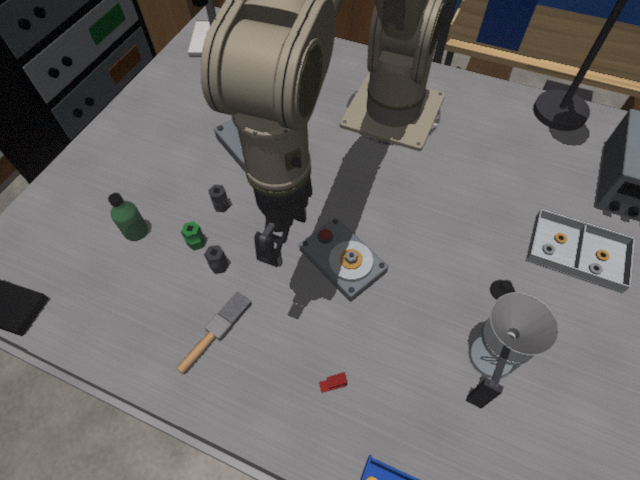

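View pics/side0.png

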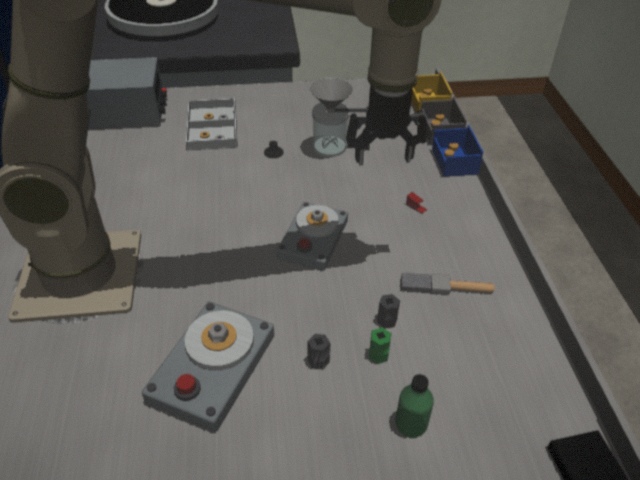

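View pics/wrist0.png

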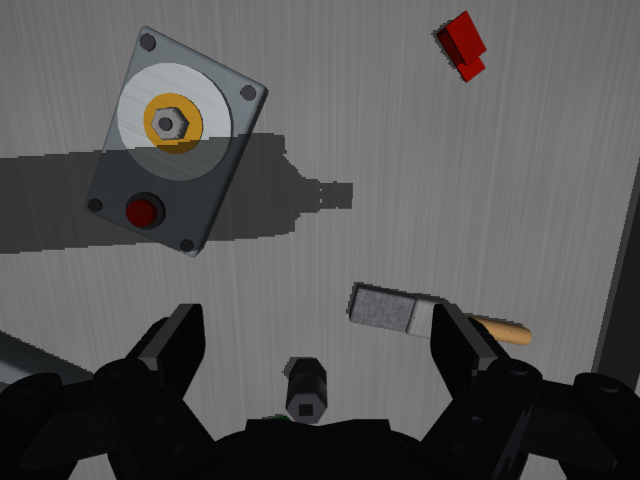

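The scene has two hubs: a small one at side (315,235) and a large one at side (210,365). There are two dark sockets at side (388,310) and (319,350), with a green look-alike at side (380,345). The red things are the plunger at wrist (142,211), the large hub's plunger at side (187,385) and the clip at wrist (460,45). Next I'll measure sizes.

```bash
python3 - <<'E'
from h import *
np.set_printoptions(precision=4,suppress=True)
print('corners',[pt('wrist0',*q,.03) for q in((145,27),(268,92),(195,256),(86,208))])
print('nut',pt('wrist0',166,124),pt('wrist0',166,124,.063),'plunger',pt('wrist0',141,211),pt('wrist0',141,211,.05))
print('sockB top',pt('wrist0',306,410),pt('wrist0',306,410,.06))
for n,q in dict(s1=(389,298),s2=(319,341),green=(380,334),bott=(420,382),cup=(273,148),clip=(415,200)).items(): print(n,pt('side0',*q),pt('side0',*q,.06))
for n,q in dict(s1=(215,253),s2=(218,189),nut=(352,258),pl=(325,235)).items(): print(n,pt('scene0',*q))
crop('wrist0',80,20,280,260,2.4,'cw'); crop('side0',280,270,440,450,4,'cs')
E
```

```text
corners [array([0.4858, 0.1483, 0.03  ]), array([0.5825, 0.0996, 0.03  ]), array([ 0.5084, -0.0452,  0.03  ]), array([0.4135, 0.0009, 0.03  ])]
nut [0.5066 0.0738 0.0623] [0.5068 0.0738 0.063 ] plunger [0.472  0.0022 0.0489] [0.4725 0.0024 0.05  ]
sockB top [ 0.6126 -0.1934  0.0602] [ 0.6126 -0.1936  0.06  ]
s1 [ 0.6128 -0.1853  0.0593] [ 0.6126 -0.1858  0.06  ]
s2 [ 0.4678 -0.2717  0.0613] [ 0.468  -0.2707  0.06  ]
green [ 0.5788 -0.2695  0.0621] [ 0.5793 -0.268   0.06  ]
bott [ 0.6081 -0.4192  0.1303] [ 0.6274 -0.3751  0.06  ]
cup [0.4265 0.3824 0.0193] [0.4245 0.3252 0.06  ]
clip [0.7428 0.1331 0.0247] [0.7291 0.0926 0.06  ]
s1 [ 0.6157 -0.1872  0.0605]
s2 [ 0.4657 -0.2677  0.0599]
nut [0.5136 0.0793 0.0581]
pl [0.4764 0.0026 0.0458]
```

View pics/cw.png

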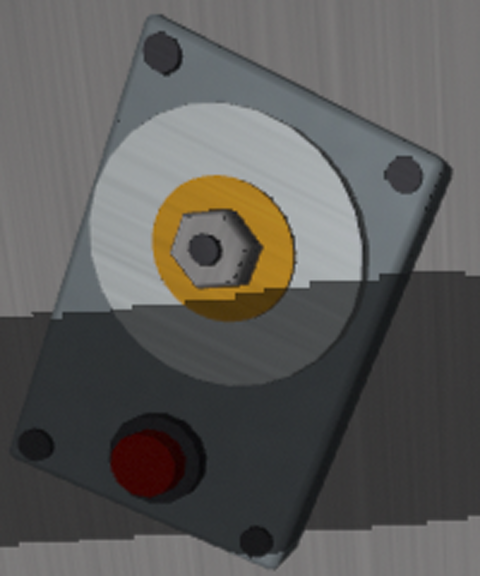

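View pics/cs.png

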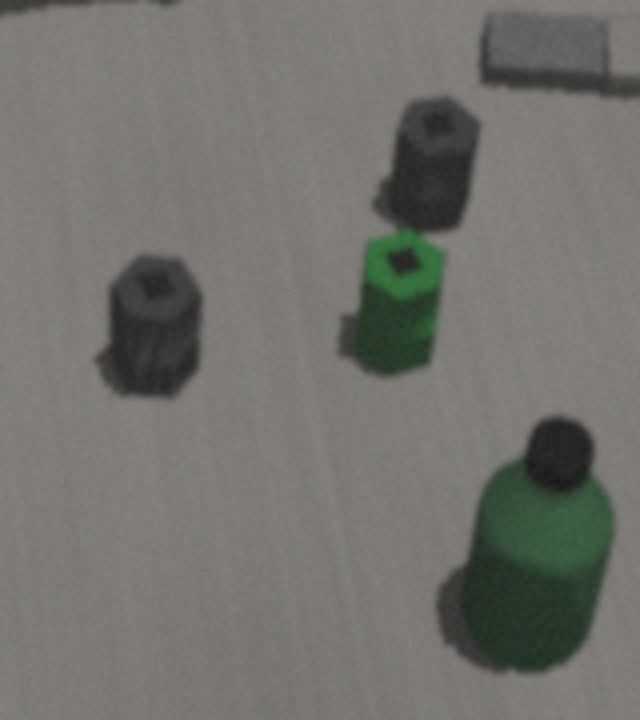

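The small hub measures about 108 x 163 mm, so it's the 110 x 170 one. The dark sockets are at (0.613,-0.188) and (0.467,-0.27), and the green one is separate. I'll shut the fingers and get a closer view of the hub.

Call:
{"op": "send_rows", "data": {"steps": [[[-0.03,0,0.02],0],[[-0.06,0,0.03],0],[[-0.09,0,0.05],0],[[-0.12,0,0.06],0],[[-0.12,0,0.06],0],[[-0.12,0,0.06],0],[[-0.12,0,0.06],0],[[-0.12,0,0.06],0]], "hand": 0, "force": 40}}

```text
clock: 1.15
position: [0.5056, 0.0001, 0.1714]
ee_rot: [1.0, 0.0, 0.0, -0.0]
ft_force: [-0.2, 0.1, -0.3]
grip_width: -0.001
```

```bash
python3 - <<'E'
from h import *
print(manip.get_obs())
shot('wrist','wrist1')
E
```

```text
{'clock': 1.15, 'joint_pos': array([-0.00962631,  0.11861446, -0.08652015,  1.84836682,  0.01101226,
        1.17476414, -0.09978346]), 'joint_velocities': array([ 1.47771470e-03, -1.31713722e-03,  8.05345501e-04,  5.28543099e-03,
       -7.95931503e-04,  8.44360093e-05,  2.13884337e-03]), 'tau': array([ 2.06362849e-03, -4.56763744e+01, -7.18073663e-02, -3.71321118e+01,
        1.62480242e-02, -7.77217319e-04,  2.57797792e-04]), 'position': array([5.05567600e-01, 6.03852012e-05, 1.71398411e-01]), 'ee_rot': array([ 9.99999988e-01,  1.57956125e-06,  1.50319466e-04, -4.75746581e-05]), 'ft_force': array([-0.16831341,  0.06430597, -0.33840183]), 'torque': array([-0.0161741 ,  0.04707703, -0.01638192]), 'grip_width': -0.0006285753244634019}
```

View pics/wrist1.png

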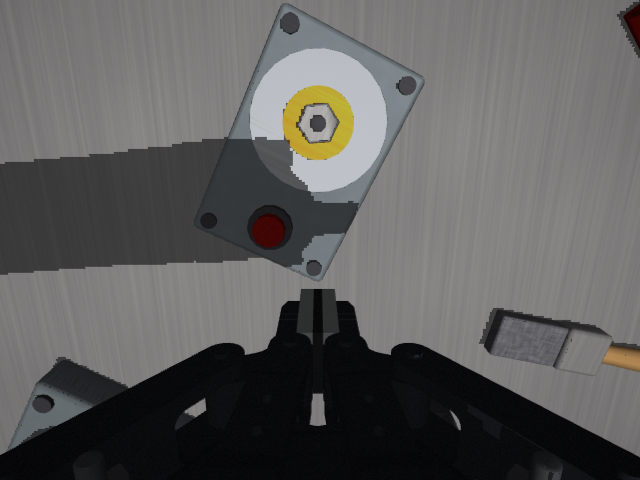

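```bash
cat > hub.py <<'E'
from h import *
import sys
np.set_printoptions(precision=4,suppress=True)
t=sys.argv[1]
p,d,K,T=load(t)
hsv=cv2.cvtColor(p,cv2.COLOR_RGB2HSV)
def blob(m,n):
    c=max(cv2.findContours(m.astype(np.uint8),cv2.RETR_EXTERNAL,cv2.CHAIN_APPROX_NONE)[0],key=cv2.contourArea)
    e=cv2.fitEllipse(cv2.convexHull(c)); print(n,e); return e[0]
h,s,v=[hsv[...,i].astype(int) for i in range(3)]
sub=np.zeros(h.shape,bool); sub[:300,150:480]=1
w=blob((h>15)&(h<32)&(s>130)&sub,'washer'); r=blob(((h<8)|(h>172))&(s>130)&sub,'red')
print('washer',pt(t,*w,.045),'red',pt(t,*r,.05),'reddepth',pt(t,*r))
E
python3 hub.py wrist1; python3 - <<'E'
from h import *
crop('wrist1',270,75,370,175,6,'cn'); crop('wrist1',220,190,320,270,6,'cp')
E
```

```text
washer ((317.72027587890625, 122.21981811523438), (70.90908813476562, 73.86111450195312), 177.84512329101562)
red ((268.29937744140625, 230.2071990966797), (33.15869903564453, 34.27207565307617), 20.630666732788086)
washer [0.5052 0.0748 0.045 ] red [0.4701 0.0014 0.05  ] reddepth [0.4697 0.0006 0.0472]
```

View pics/cn.png

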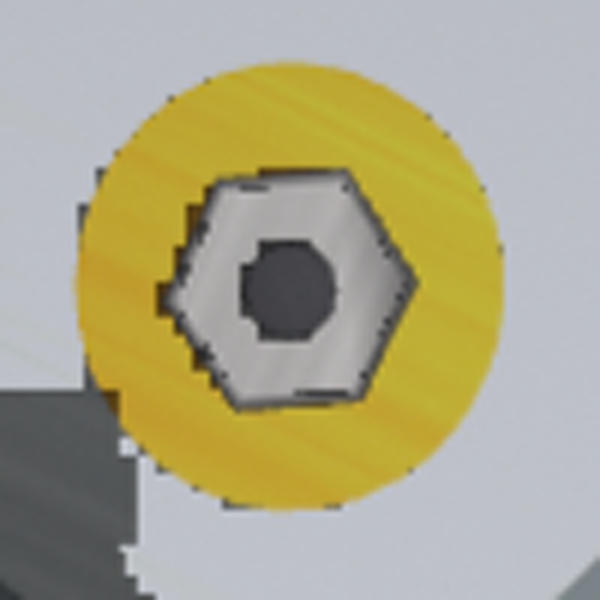

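View pics/cp.png

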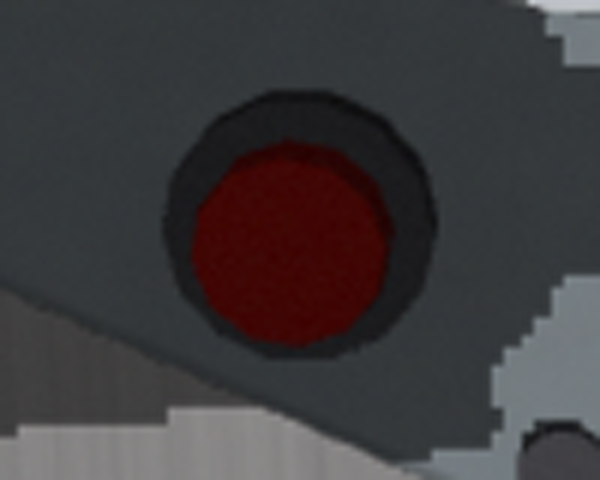

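The nut's flats line up with the hub yaw, about -25.5° mod 60. The plunger top is at about (0.470, 0.0005, 0.047). Pressing it now.

Call:
{"op": "send_rows", "data": {"steps": [[[-0.018,0,0.03],0],[[-0.036,0,0.06],0],[[-0.036,0,0.09],0],[[-0.036,0,0.11],0],[[-0.036,0,0.12],0],[[-0.036,0,0.126],0],[[-0.036,0,0.13],0],[[-0.036,0,0.132],0]]}}

```text
clock: 2.2
position: [0.4693, 0.0, 0.0416]
ee_rot: [1.0, -0.0, -0.0, 0.0]
ft_force: [-21.0, -1.0, 49.9]
grip_width: -0.002
```

Call:
{"op": "send_rows", "data": {"steps": [[[0,0,-0.03],0],[[0,0.0,-0.08],0],[[0.01,0.05,-0.11],0],[[0.02,0.1,-0.14],0],[[0.04,0.15,-0.17],0],[[0.05,0.2,-0.2],0],[[0.06,0.25,-0.21],0],[[0.07,0.29,-0.21],0]], "hand": 1}}

```text
clock: 3.2
position: [0.5397, -0.2926, 0.2512]
ee_rot: [1.0, -0.001, 0.002, 0.001]
ft_force: [1.0, -0.5, -0.3]
grip_width: 0.996
```

```bash
python3 - <<'E'
from h import *
shot('wrist','wrist2');o=manip.get_obs(); print(o['position'],o['ee_rot'],o['joint_velocities'])
E
```

```text
[ 0.53878364 -0.29779466  0.24993901] [ 9.99993829e-01 -2.81389682e-03  6.85874004e-04  1.98840124e-03] [-0.02129251 -0.03826821 -0.01273889  0.08267989  0.02508317 -0.01428799
 -0.09214771]
```

View pics/wrist2.png

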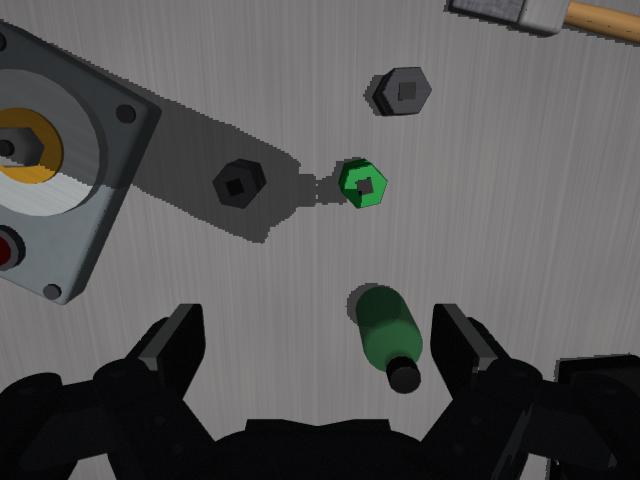

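```bash
python3 - <<'E'
from h import *
shot('wrist','wrist3');o=manip.get_obs(); print(o['position'],R.from_quat(o['ee_rot']).as_matrix(),o['joint_velocities'])
crop('wrist3',345,50,445,130,6,'c1');crop('wrist3',190,140,290,220,6,'c2')
E
```

```text
[ 0.53842479 -0.2952473   0.24950653] [[ 9.99983063e-01 -5.80978978e-03  3.46760021e-04]
 [-5.80883671e-03 -9.99979513e-01 -2.68896135e-03]
 [ 3.62375217e-04  2.68690153e-03 -9.99996325e-01]] [-0.03685829 -0.03565466 -0.05308333  0.05405961 -0.00684664  0.00331379
 -0.04965993]
```

View pics/c1.png

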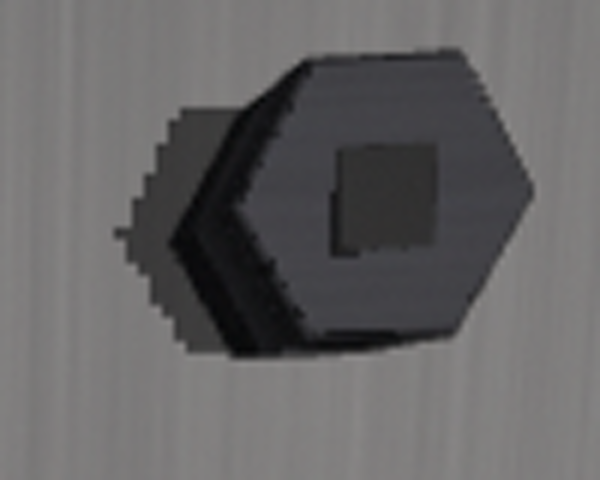

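View pics/c2.png

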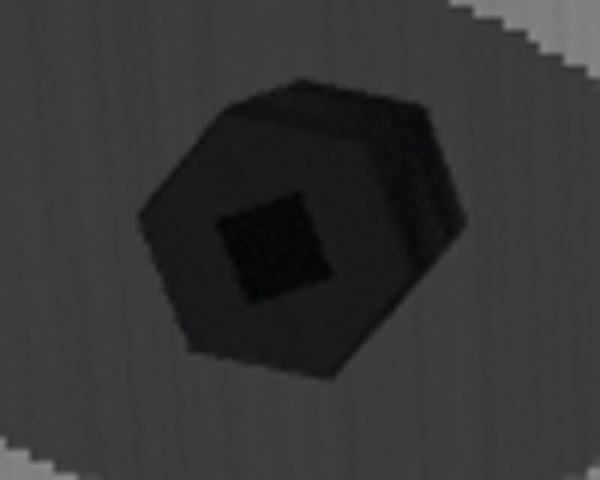

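```bash
python3 - <<'E'
from h import *
np.set_printoptions(precision=4,suppress=True)
def hexfit(tag,o,s,V):
    P=np.array([pt(tag,o[0]+x/s,o[1]+y/s,.06)[:2] for x,y in V]); c=P.mean(0); q=P-c
    a=np.degrees(np.arctan2(q[:,1],q[:,0])); e=np.angle(np.exp(1j*6*np.radians(a)).mean(),deg=True)/6
    print(c,'r',np.hypot(*q.T),'vertex ang',e,'flat',e+30, a-e)
hexfit('wrist3',(345,50),6,[(238,206),(312,62),(462,50),(532,190),(455,332),(312,335)])
hexfit('wrist3',(190,140),6,[(138,215),(230,108),(365,142),(412,270),(330,380),(190,350)])
for q in((450,8),(520,25),(560,35)):print('brush',pt('wrist3',*q,.02))
print('green',pt('wrist3',364,185,.06),'bott',pt('side0',420,382))
E
```

```text
[ 0.6128 -0.1934] r [0.0197 0.0198 0.0201 0.0196 0.0201 0.0195] vertex ang 2.657896868303944 flat 32.65789686830394 [-179.8307  119.9875   60.7669   -0.3246  -60.9342 -119.6657]
[ 0.4686 -0.2712] r [0.0202 0.0202 0.0198 0.0195 0.0207 0.0204] vertex ang -12.478864348263878 flat 17.521135651736124 [ 179.6981  118.1201   59.9288    1.6646  -59.6067 -119.8086]
brush [ 0.653  -0.1301  0.02  ]
brush [ 0.7149 -0.1435  0.02  ]
brush [ 0.751  -0.1515  0.02  ]
green [ 0.5788 -0.2754  0.06  ] bott [ 0.6081 -0.4192  0.1303]
```

The dark socket s1 (crop px about (385,195)) is at (0.6128,-0.1934), with flats at -27.3° mod 60. I'll grip it along -27.3°, since the green socket and the brush lie across that direction.

Call:
{"op": "send_rows", "data": {"steps": [[[0.02,-0.025,0.02],0.12],[[0.04,-0.05,0.04],0.24],[[0.06,-0.075,0.06],0.36],[[0.074,-0.0966,0.09],0.476],[[0.0742,-0.0966,0.12],0.476],[[0.0742,-0.0966,0.14],0.476],[[0.0742,-0.0966,0.14],0.476],[[0.0742,-0.0966,0.14],0.476]], "hand": 1}}

```text
clock: 4.3
position: [0.6138, -0.1939, 0.1108]
ee_rot: [0.972, -0.236, 0.001, -0.0]
ft_force: [0.1, 0.5, 0.4]
grip_width: 0.999
```

```bash
python3 - <<'E'
from h import *
shot('wrist','wrist4');o=manip.get_obs(); print(o['position'],R.from_quat(o['ee_rot']).as_matrix())
E
```

```text
[ 0.61393271 -0.19394688  0.1109708 ] [[ 8.88591913e-01 -4.58692443e-01  2.37809673e-03]
 [-4.58692612e-01 -8.88594864e-01 -5.06015974e-04]
 [ 2.34527025e-03 -6.41173699e-04 -9.99997044e-01]]
```

View pics/wrist4.png

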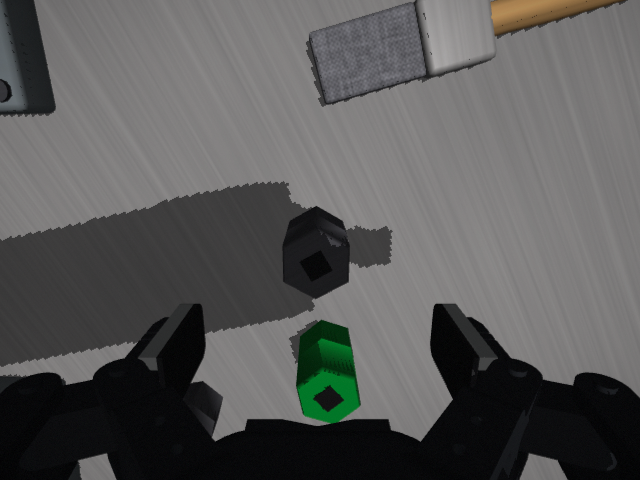

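```bash
python3 - <<'E'
from h import *
print(pt('wrist4',316.5,260,.06),pt('wrist4',316,266))
crop('wrist4',260,190,370,310,5,'c4')
E
```

```text
[ 0.6143612  -0.19030041  0.06      ] [ 0.61287283 -0.19260009  0.06181252]
```

View pics/c4.png

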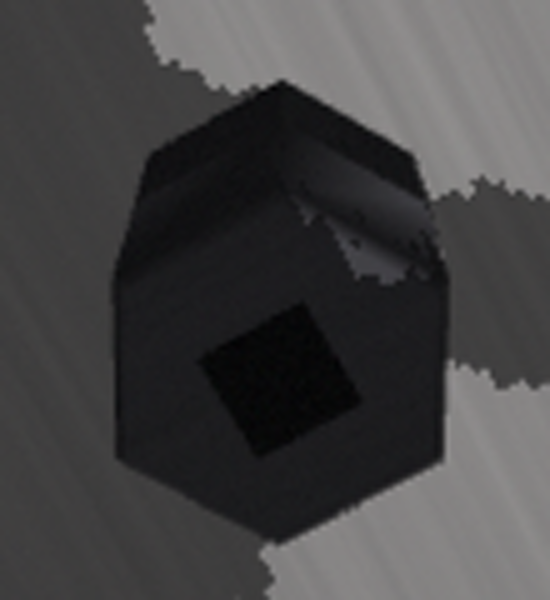

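Socket centre is at (316,264), squared up with the jaws. Descending and gripping.

Call:
{"op": "send_rows", "data": {"steps": [[[0,-0.001,0.02],0],[[0,-0.001,0.04],0],[[0,-0.001,0.06],0],[[0,-0.001,0.075],0],[[0,-0.001,0.085],0],[[0,-0.001,0.091],0],[[0,-0.001,0.091],0],[[0,-0.001,0.091],0]]}}

```text
clock: 5.35
position: [0.6141, -0.1926, 0.019]
ee_rot: [0.972, -0.236, 0.001, -0.0]
ft_force: [0.3, 0.4, -0.2]
grip_width: 0.999
```

Call:
{"op": "send_rows", "data": {"steps": [[[0,0,0],0],[[0,0,0],0],[[0,0,0],0],[[0,0,0],0],[[0,0,0],0],[[0,0,0],0],[[0,0,0],0],[[0,0,0],0]], "hand": 0, "force": 60}}

```text
clock: 6.35
position: [0.6139, -0.1925, 0.0186]
ee_rot: [0.972, -0.236, 0.0, -0.0]
ft_force: [-1.6, -0.3, 4.8]
grip_width: 0.412
```

Call:
{"op": "send_rows", "data": {"steps": [[[0,0,-0.03],0],[[0,0,-0.07],0],[[-0.01,-0.01,-0.1],0],[[-0.05,-0.03,-0.11],0],[[-0.1,-0.055,-0.11],-0.02],[[-0.15,-0.085,-0.11],-0.031],[[-0.19,-0.11,-0.11],-0.031],[[-0.219,-0.128,-0.11],-0.031]]}}

```text
clock: 7.35
position: [0.4759, 0.0234, 0.1277]
ee_rot: [0.976, -0.22, -0.001, 0.0]
ft_force: [0.8, -0.6, -1.9]
grip_width: 0.417
```

Call:
{"op": "send_rows", "data": {"steps": [[[0,0,0],0],[[0,0,0],0],[[0,0,0],0],[[0,0,0],0],[[0,0,0],0],[[0,0,0],0],[[0,0,0],0],[[0,0,0],0]]}}

```text
clock: 8.35
position: [0.4777, 0.0216, 0.1283]
ee_rot: [0.975, -0.221, 0.0, -0.0]
ft_force: [-0.2, 0.3, -2.5]
grip_width: 0.416
```

```bash
python3 - <<'E'
from h import *
shot('wrist','wrist5');o=manip.get_obs(); print(o['position'],R.from_quat(o['ee_rot']).as_euler('xyz',degrees=True),o['ft_force'],o['grip_width'])
shot('side','side5')
E
python3 hub.py wrist5
```

```text
[0.47769943 0.02164268 0.12834547] [-1.79993879e+02 -6.18705782e-03 -2.54971628e+01] [ 0.42020393  0.22988692 -2.54009562] 0.42195704598573225
washer ((322.5151062011719, 147.79171752929688), (82.93016815185547, 85.01152038574219), 2.7199349403381348)Traceback (most recent call last):
  File "hub.py", line 12, in <module>
    w=blob((h>15)&(h<32)&(s>130)&sub,'washer'); r=blob(((h<8)|(h>172))&(s>130)&sub,'red')
                                                  ~~~~^^^^^^^^^^^^^^^^^^^^^^^^^^^^^^^^^^^
  File "hub.py", line 8, in blob
    c=max(cv2.findContours(m.astype(np.uint8),cv2.RETR_EXTERNAL,cv2.CHAIN_APPROX_NONE)[0],key=cv2.contourArea)
ValueError: max() iterable argument is empty
```

View pics/wrist5.png

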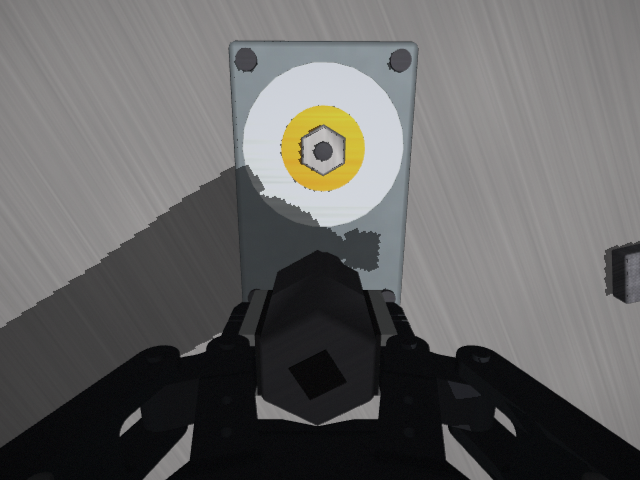

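View pics/side5.png

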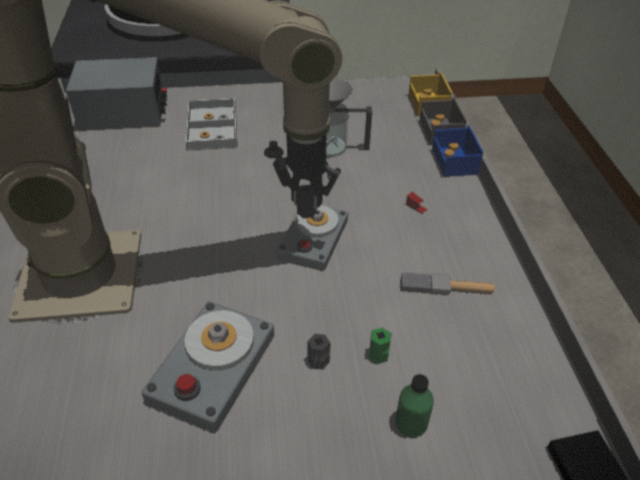

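```bash
python3 - <<'E'
from h import *
crop('wrist5',240,240,400,430,4,'c5'); crop('wrist5',270,95,375,200,6,'c5n')
print('washer',pt('wrist5',322.5,147.8,.045),'stud',pt('wrist5',322.5,151,.063),pt('wrist5',322,151),'socktop',pt('wrist5',317,375),pt('wrist5',317,350))
E
```

```text
washer [0.50542716 0.07485239 0.045     ] stud [0.50491181 0.07431802 0.063     ] [0.50468273 0.07446761 0.06360414] socktop [0.47646324 0.02134486 0.17026578] [0.47994346 0.02863454 0.16935429]
```

View pics/c5.png

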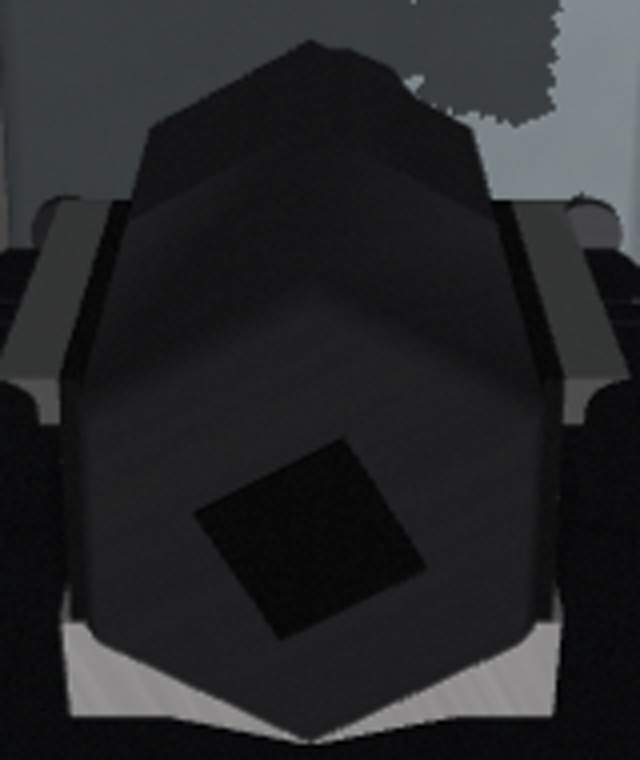

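View pics/c5n.png

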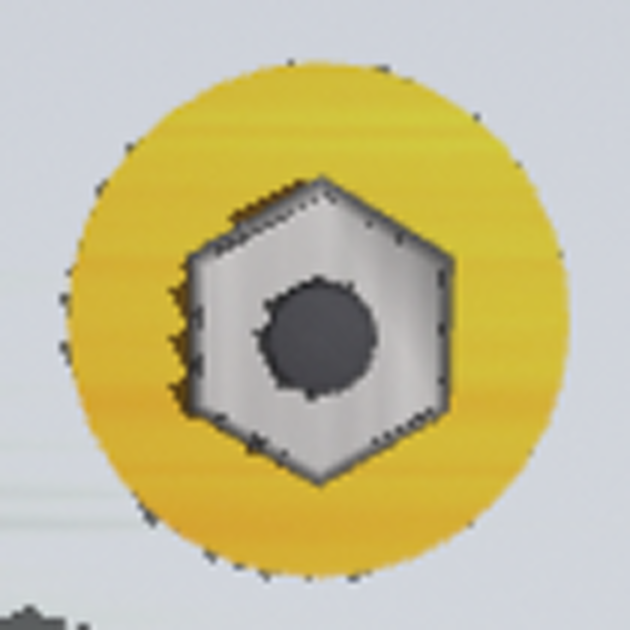

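Call:
{"op": "send_rows", "data": {"steps": [[[0.001,-0.02,0],0],[[0.002,-0.04,0],0],[[0.0028,-0.06,0],0],[[0.0028,-0.06,0.01],0],[[0.0028,-0.06,0.02],0],[[0.0028,-0.06,0.03],0],[[0.0028,-0.06,0.04],0],[[0.0028,-0.06,0.04],0]]}}

```text
clock: 9.45
position: [0.5054, 0.0742, 0.0874]
ee_rot: [0.975, -0.221, -0.001, 0.0]
ft_force: [0.5, -0.2, -2.1]
grip_width: 0.419
```

```bash
python3 - <<'E'
from h import *
o=manip.get_obs(); print(o['position'],o['ft_force'],o['grip_width'])
shot('scene','scene6'); shot('side','side6')
a=load('scene6')[0][200:310,290:400,::-1];b=load('side6')[0][160:270,270:380,::-1]
cv2.imwrite('pics/c6.png',cv2.resize(np.hstack([a,b]),None,fx=3.6,fy=3.6,interpolation=2))
E
```

```text
[0.50538531 0.07420075 0.08737815] [ 0.49761009 -0.22235259 -2.09571785] 0.4189688805291078
```

View pics/c6.png

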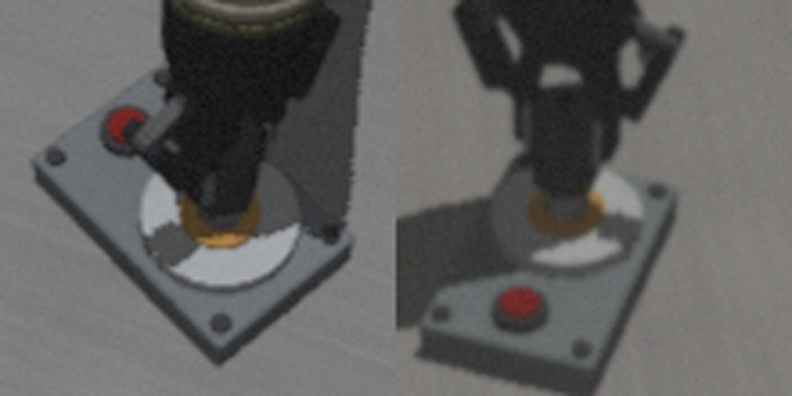

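Call:
{"op": "send_rows", "data": {"steps": [[[0.0005,-0.0002,0.003],0],[[0.0005,-0.0002,0.005],0],[[0.0005,-0.0002,0.007],0],[[0.0005,-0.0002,0.009],0],[[0.0005,-0.0002,0.011],0],[[0.0005,-0.0002,0.013],0],[[0.0005,-0.0002,0.014],0],[[0.0005,-0.0002,0.014],0]]}}

```text
clock: 10.55
position: [0.5066, 0.0745, 0.0743]
ee_rot: [0.975, -0.221, -0.0, 0.0]
ft_force: [-0.1, -0.3, -2.9]
grip_width: 0.413
```

No contact 3 mm below where a non-fitting socket would stop, so it's passing over the nut. Continuing down.

Call:
{"op": "send_rows", "data": {"steps": [[[0,0,0.002],0],[[0,0,0.004],0],[[0,0,0.006],0],[[0,0,0.008],0],[[0,0,0.009],0],[[0,0,0.01],0],[[0,0,0.011],0],[[0,0,0.0115],0]]}}

```text
clock: 11.55
position: [0.5066, 0.0746, 0.0635]
ee_rot: [0.975, -0.221, 0.0, -0.0]
ft_force: [-5.2, -0.9, 11.0]
grip_width: 0.413
```

Call:
{"op": "send_rows", "data": {"steps": [[[0,0,0.0005],0],[[0,0,0.001],0],[[0,0,0.001],0],[[0,0,0.001],0],[[0,0,0.001],0],[[0,0,0.001],0],[[0,0,0.001],0],[[0,0,0.001],0]]}}

```text
clock: 12.55
position: [0.5067, 0.0746, 0.0635]
ee_rot: [0.975, -0.221, 0.0, -0.0]
ft_force: [-9.7, -2.2, 18.8]
grip_width: 0.417
```

```bash
python3 - <<'E'
from h import *
shot('wrist','wrist7');o=manip.get_obs(); print(o['position'],o['ft_force'],o['torque'],o['grip_width'],R.from_quat(o['ee_rot']).as_euler('xyz',degrees=True))
print(pt('wrist7',317.8,375.2),pt('wrist7',317,350),pt('wrist7',317.8,375.2,.105))
shot('side','side7');shot('scene','scene7')
a=load('scene7')[0][200:310,290:400,::-1];b=load('side7')[0][160:270,270:380,::-1]
cv2.imwrite('pics/c7.png',cv2.resize(np.hstack([a,b]),None,fx=3.6,fy=3.6,interpolation=2))
E
```

```text
[0.50669099 0.07458988 0.06351806] [-9.20460898 -1.31633216 19.30706788] [-0.39259909  2.17773693 -0.0161734 ] 0.41609073454410195 [-1.79982455e+02 -1.13568882e-02 -2.55081776e+01]
[0.5054278  0.07368048 0.10478203] [0.50919156 0.08212708 0.10550335] [0.50549522 0.07382262 0.105     ]
```

View pics/c7.png

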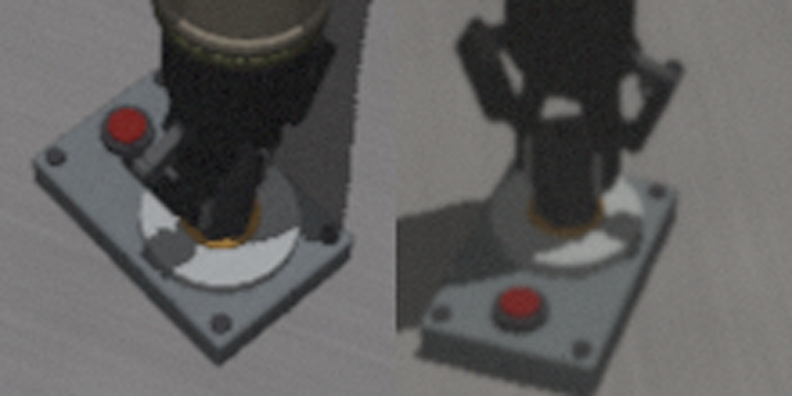

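View pics/wrist7.png

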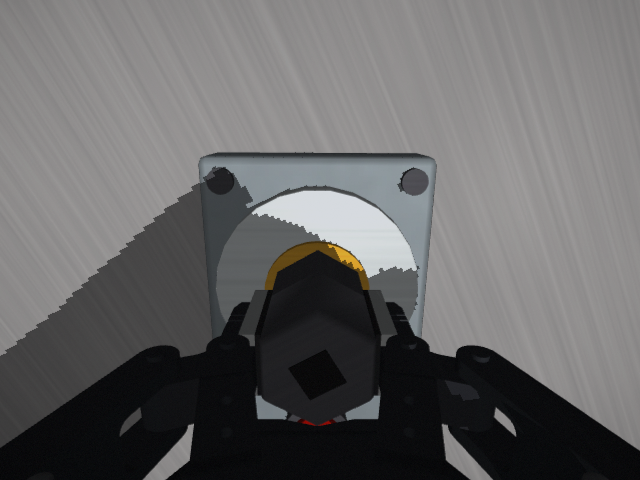

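View pics/side7.png

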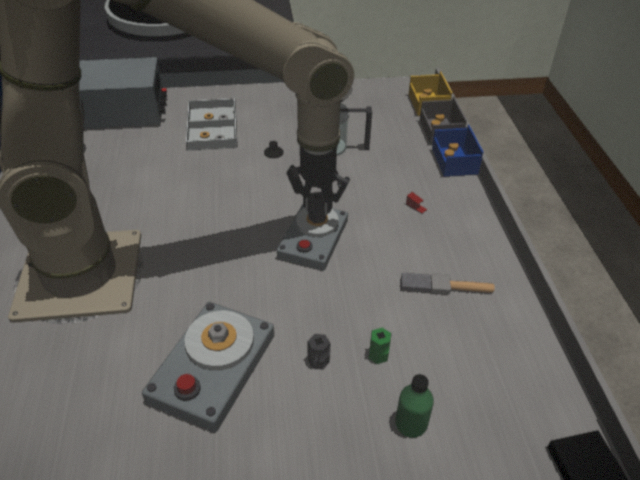

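The socket top reads 0.105 m, which is the seated height (0.045 + 0.060). The rim is on the washer, and the plunger, the other socket and the bystanders look unmoved. I'll check the plunger's height, then hand in.

```bash
python3 - <<'E'
from h import *
for t in ('scene0','scene7'):
    print(t,np.median([pt(t,u,v)[2] for u in range(323,328) for v in range(233,237)]))
for t in ('side0','side7'):
    print(t,np.median([pt(t,u,v)[2] for u in range(303,306) for v in range(243,246)]))
E
```

```text
scene0 0.047555090521119336
scene7 0.041233737247195645
side0 0.04763247458756048
side7 0.04137720419227575
```

```bash
python3 -c "
from workcell import manip
print(manip.hand_in())"
```

```text
the job is handed in; nothing more can be done
None
```

I pressed the lock plunger fully down, then gripped the dark socket at (0.613, -0.193), turned it to line up with the nut and lowered it. It fitted on the first try and I pushed it down until it rested on the washer. I handed the job in at about 12.7 s with the socket still gripped at a 60 N setting; no verdict was reported.

- **Plunger:** its top dropped from 0.0475 m to about 0.041 m in both fixed cameras, which matches fully down (0.042 m).
- **Socket height:** its top reads 0.105 m and the tool is at 0.0635 m, so the rim is on the washer. The upward force at the end was about 19 N.
- **Sideways position:** the wrist camera puts the socket axis about 1 mm from the nut axis. That is within the camera's 2 mm calibration.
- **Everything else:** because the first socket fitted, I never tried or moved the other one. It, the green look-alike and the bystanders in view looked unmoved in the last side picture.

No check failed. The only disagreement was 0.5 to 1 mm between the tool reading and the wrist camera, in line with its calibration.

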